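Four clicks up on the grinder's speed dial

ROBOT

A 6-joint arm with a two-finger parallel gripper is mounted at the origin on the work surface. World frame = base frame: x ahead of the robot, y to its left, z up, the work surface at z = 0. Lengths are in m, angles in degrees, forces in N, time in s.
With the tool pointing down it reaches from about 0.4 to 0.825 m from the base axis. Payload 7 kg.
Tool frame: the origin (TCP) lies on the front face of the gripper's body, between the roots of the fingers; the fingertips stand 66 mm ahead of it and the grasp point (between the pads) lies 47 mm ahead of it; z points along the fingers, y is the line along which they close (so a half turn about z gives the same grasp; the last joint's range is limited). The gripper opens to 88 mm and grips with 3 to 60 N. Pads are 19 mm wide; open, the fingers measure 130 mm over their backs; the gripper's body (78 mm by 193 mm) begins 47 mm behind the grasp point.
Start: joints at [-60.556, 20.546, 0.682, 0, -70.136, -16.507], TCP at [0.151, -0.658, 0.292] pointing down, gripper open.
Joint ranges: [-176.03, 176.03], [-82.01, 121.73], [-58.28, 71.71], [-173.87, 95.51], [-174.79, -0.11], [-173.66, 173.66]. Speed limits (degrees/s): [136.94, 136.94, 172.46, 180, 180, 180].

INTERFACE

Orientations are given as [roll, pitch, yaw] about the fixed x, y, z axes, in that order (R = Rz(yaw) Ry(pitch) Rx(roll)).
In Python, from plant import ctrl gives the robot as it stands.
- The arm moves only by the tool send_rows, never from a script. Its argument "deltas" is a list of rows, each a list of 2 entries, a list of its own where there are three numbers: the shift along the tool's x, y, z each as a share of 800 mm, from -1 to 1, then the turn about the tool's z as a share of 90 degrees, from -1 to 1. A call has exactly 5 rows; each row is the pose to reach, as a shift and turn from the pose commanded when the call began, along the tool's axes at that moment; what a row does not reach only later rows make up. A row lasts 1/12 s, in which the tool goes at most 41.7 mm and 7.16 degrees, less where a joint would pass 70% of its speed; a pose out of reach is approached as far as the arm can. A call with a number of a shift or a turn outside -1 to 1 is refused whole. A call with a gripper value outside its range is refused whole. "gripper" is the opening, from 0 (shut) to 1 (fully open), set as the call begins (left out, the last holds). The fingers move at their own pace and stop on an object; the grip force is fixed at half the most. Time passes only in rows, so rows that repeat a pose let the fingers close, or fill a call up. It gives the time, the measured TCP pose, the force, the opening and the grip force at its end, in the units of the state.
- ctrl.get_obs(): the state, without advancing time (a new reading comes with each control period).
- ctrl.snapshot(name): name is "side" or "top" or "wrist"; returns a dict with "color" (384x512x3 uint8, red, green, blue), "vertical_fov" (degrees; the focal length in pixels is half the picture's height over the tangent of half this angle, whatever the lens; pixels are square), "cx", "cy" (the principal point, pixels), "rvec" (rotation vector, rad) and "tvec" (3), from world to camera coordinates, as OpenCV has them. Camera axes: x right, y down, z forward; pixel columns grow to the right and rows downward; lengths in m; the calibration is good to about 2 mm. A picture is of the moment at which its call begins. There is no depth.
- ctrl.close_job(): hands the job in; it is judged then, once.
Trained networks look in a picture, given as the dict that the camera call returned (one of the last four; its "shot" number tells which), for a name from the list of things; names that differ only in an ending like _2 or _b are one class to them, and where a whole thing is asked for, a point or a joint stands for the part that bears it (a point fixed in the world has none). Each returns a list of dicts, best first, with "conf" (0 to 1); they miss things now and then, are a little off and sometimes report something else, mostly with a low value. They report only what shows in the picture. A call takes as long as a camera call.
- ctrl.boxes_of(picture, thing): "xy" ([column, row] as shares, 0 to 1, of the picture: columns of its width, rows of its height, amid what is visible of it).
- ctrl.cut_out(picture, thing): "pixels" (384x512 bool, what is visible of it) and "xy" ([column, row] as shares, 0 to 1, of the picture: columns of its width, rows of its height, amid what is visible of it).
The state is a dict: "clock": time; "joint_pos": joint angles; "qvel": joint speeds; "tau": joint torques, N m; "tool_pos": TCP position; "orientation": TCP orientation; "force": force on the tool from outside, world axes, zero at the start; "moment": the same for the moment, N m; "opening": finger opening in m; "gripper_force": force on a finger pad.
Only numpy, scipy, OpenCV 4.12 (cv2) and the standard library are available. Lean on these libraries where they do the work, as an engineer would, in place of code of your own. Each camera call takes 0.05 s, during which the arm holds its last target. There are 200 camera calls.

TASK

Set the grinder's speed: with a fingertip against the side of the orange lug, push the dial clockwise (seen from above, towards the longer marks) exactly four clicks from where it stands, then take the finger off the dial and press the blue button beside it fully down to store the setting, and let go. Only push and press: do not pinch the lug, do not lift or shove the controller, and leave the other things on the bench where they are.

Things in the scene. Friction and masses are not known exactly. Their poses are not given: they have to be found in the camera images.
- controller: green speed controller, a box 210 (x) x 290 (y) x 85 mm tall, 3 kg, standing loose on rubber feet; origin at the centre of its underside, z up. Its flat top is 85 mm above the table; dial on its +y half, button on its -y half.
- dial (a joint): the black click-stop dial's angle in rad: grows clockwise seen from above; one click is 0.524 rad (30 degrees) and it rests only on whole clicks, 0 to 7 (a stop lies just beyond each end). It starts at rest on click 0, 1 or 2. A spring plunger holds each click (about 4 N at the lug to leave it); once pushed past half-way the dial snaps on by itself into the next click, ahead of the finger, and stays there.
- dial_hub (a point): centre of the dial's top face, on its vertical axis, 98 mm above the table (0, +55 mm from the controller's centre in its frame). The dial is a disc 100 mm across and 13 mm thick; a white line on it points to the lug; eight marks on the panel around it grow longer clockwise.
- dial_lug (a point): centre of the orange lug, half-way up: an upright block on the dial's top face, 36 mm from the axis, 18 mm radially x 16 mm along the turn, rising 24 mm above the dial's face (top 122 mm above the bench, from the dial's face at 98 mm). Its own +x points outward from the axis; clockwise is its -y.
- dial_rim (a point): point on the dial's rim, 50 mm from the axis, at the lug's angle
- lug_push: half of the lug (8 mm along the turn) on its anticlockwise side, the side to push on to turn clockwise; origin at the centre of its underside
- lug_lead: the other half of the lug (8 mm along the turn), on its clockwise side; origin at the centre of its underside
- set_button (a joint): travel of the blue push button in m: 0 up, 0.006 fully down; springs back; about 5 N holds it fully down
- set_button_top (a point): centre of the blue button's top face, 30 mm across, in a black housing 46 mm across; 107 mm above the table when up; pressed straight down
- vase: Bystander: small carved marble vase, 42 mm wide, 55 mm tall, standing on the controller's top at a far corner; origin at the centre of its underside
- riffler: Bystander: riffler file with a wooden handle, 190 mm long, lying on the table left of the controller; origin half-way along it, on the table
- mallet: Bystander: hammer with a dark wooden handle, 240 mm long, lying on the table right of the controller; origin half-way along it, on the table
- blank: Bystander: bone-coloured stick blank, 100 x 16 x 16 mm, lying on the robot's side of the controller; origin at the centre of its underside
- bowl: Bystander: terracotta bowl, 100 mm across, 45 mm tall, beyond the controller; origin at the centre of its underside
- dust_brush: Bystander: wooden brush, 190 mm long, lying beyond the controller; origin half-way along it, on the table
- tea_cup: Bystander: steel tea cup, 72 mm across, 75 mm tall, on the open table; origin at the centre of its underside

How it is judged:
By the outcome, as a careful person would: the job done as asked, in the order asked, and still so for the second after the job is handed in, with the robot touching nothing.
It also fails if it takes over 64 s, if anything falls off the work surface, if the arm or the gripper's body presses on something with over 40 N, if the wrist force passes 120 N, or if a joint passes its speed limit or range.

## Working session

There is one attempt and no reset: what is moved stays moved. The work goes in short steps, Python scripts to look and compute and a tool call to move; the robot and the scene stay as the last step left them, time stands still between calls to the robot, and variables do not carry over. Pictures are saved under pics/ and viewed, at most 10 in all, crops included, and the job is handed in when it is done.

Besides the shell and the picture viewer there is one more tool, called after "Emit:" as name(argument=value, ...) on one line, values as JSON. send_rows: Moves the arm, as the interface text tells. Shift numbers are shares of 800 mm and turn numbers shares of 90 degrees, none past 1 either way. Its arguments: {"type":"object","properties":{"deltas":{"type":"array","items":{"type":"array"}},"gripper":{"type":"number"}},"required":["deltas"]}

```bash
mkdir -p pics; cat > h.py <<'E'
import numpy as np, cv2
from plant import ctrl
def cam(s):
    h=s["color"].shape[0]; f=h/2/np.tan(np.radians(s["vertical_fov"])/2)
    return f,cv2.Rodrigues(np.array(s["rvec"],float))[0],np.array(s["tvec"],float).ravel()
def ray(s,px,z):
    f,R,t=cam(s); d=R.T@np.array([(px[0]-s["cx"])/f,(px[1]-s["cy"])/f,1]); c=-R.T@t
    return c+d*(z-c[2])/d[2]
def proj(s,p):
    f,R,t=cam(s); q=R@np.array(p)+t; return q[0]/q[2]*f+s["cx"],q[1]/q[2]*f+s["cy"]
def find(s,n,z):
    r=ctrl.boxes_of(s,n); out=[]
    for d in r[:2]:
        px=(d["xy"][0]*512,d["xy"][1]*384); out.append((round(d["conf"],2),np.round(px,1).tolist(),np.round(ray(s,px,z),4).tolist()))
    return out
def save(s,n,crop=None,k=1):
    im=s["color"][:,:,::-1]
    if crop: im=im[crop[1]:crop[3],crop[0]:crop[2]]
    cv2.imwrite("pics/"+n,cv2.resize(im,None,fx=k,fy=k,interpolation=cv2.INTER_CUBIC))
E
python3 - <<'E'
from h import *
o=ctrl.get_obs(); print({k:np.round(v,3).tolist() for k,v in o.items()})
for c in ["top","side"]:
    s=ctrl.snapshot(c); save(s,c+"0.png",k=1.5)
    print(c,cam(s)[0],(-cam(s)[1].T@cam(s)[2]).round(3))
    for n,z in [("controller",.085),("dial_hub",.098),("dial_lug",.11),("set_button_top",.107),("vase",.11),("tea_cup",.04),("mallet",.01)]: print(n,find(s,n,z))
E
```

```text
{'clock': 0.0, 'joint_pos': [-60.555, 20.593, 0.634, -0.02, -70.136, -16.506], 'qvel': [-0.002, -0.048, -0.008, -0.011, -0.062, 0.083], 'tau': [0.001, -58.272, 29.306, 6.997, 0.007, -0.0], 'tool_pos': [0.151, -0.657, 0.291], 'orientation': [179.904, -0.009, -167.067], 'force': [-0.094, -0.865, -0.348], 'moment': [-0.011, 0.018, -0.021], 'gripper_force': 0.0, 'opening': 0.088}
top 471.4132598914963 [0.528 0.089 1.18 ]
controller [(0.59, [285.9, 197.5], [0.58, 0.0022, 0.085])]
dial_hub [(0.69, [265.7, 204.9], [0.562, 0.0496, 0.098])]
dial_lug [(0.67, [267.7, 204.3], [0.5631, 0.0454, 0.11])]
set_button_top []
vase [(0.81, [322.5, 147.7], [0.6939, -0.0796, 0.11]), (0.68, [285.8, 119.3], [0.7588, 0.0049, 0.11])]
tea_cup [(0.67, [107.0, 248.8], [0.4562, 0.4259, 0.04])]
mallet [(0.58, [377.3, 169.7], [0.6552, -0.233, 0.01])]
side 348.87241755258 [0.351 0.556 0.753]
controller [(0.73, [258.1, 190.7], [0.5707, 0.0419, 0.085]), (0.39, [256.6, 190.1], [0.5748, 0.0417, 0.085])]
dial_hub [(0.6, [260.1, 191.3], [0.5611, 0.0517, 0.098])]
dial_lug [(0.85, [260.5, 194.1], [0.553, 0.0686, 0.11])]
set_button_top [(0.41, [269.8, 148.4], [0.5938, -0.0897, 0.107])]
vase [(0.76, [232.7, 140.4], [0.6979, -0.0757, 0.11])]
tea_cup [(0.78, [233.7, 359.2], [0.4615, 0.4081, 0.04])]
mallet [(0.63, [273.7, 138.3], [0.6366, -0.2348, 0.01])]
```

View pics/top0.png

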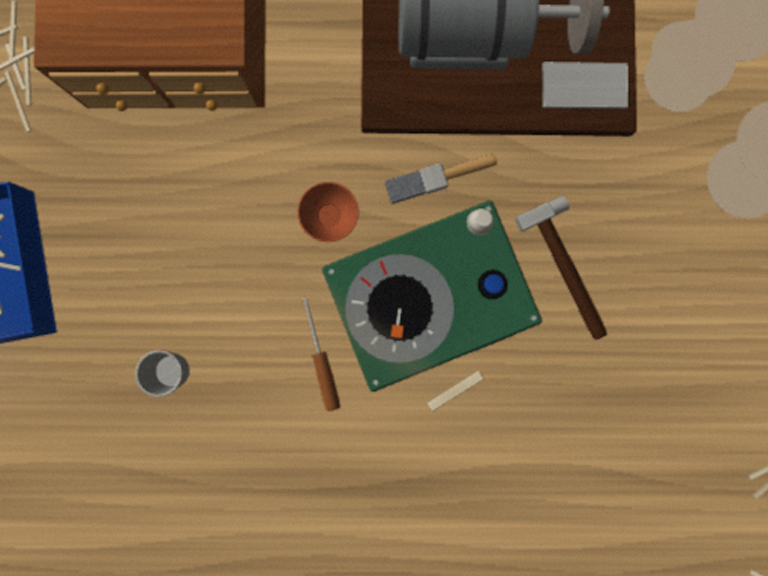

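View pics/side0.png

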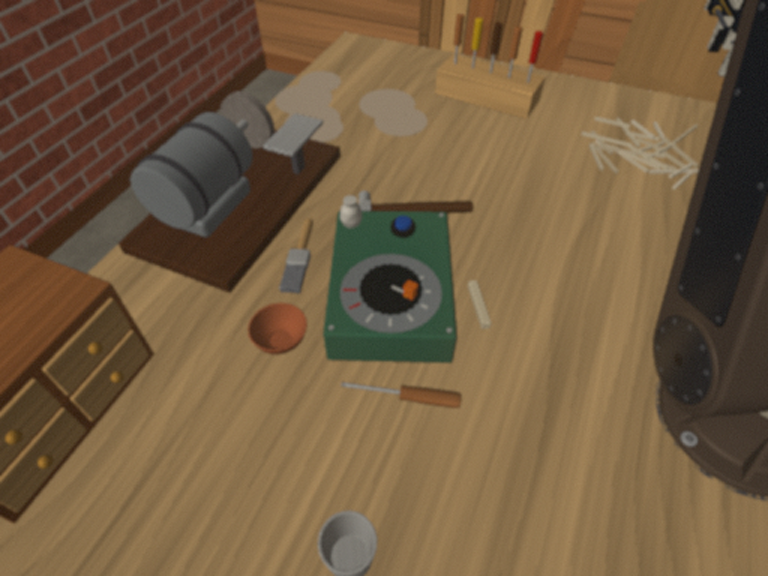

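The top view shows the dial hub at about (400,307) in the 1.5x picture and the lug at (397,331), which is on the third mark, click 2. The button is at (493,284) and the vase is at the far right corner. Clockwise takes the lug from the robot's side round through the left. Next I'll measure by colour and check the click angle.

```bash
cat >> h.py <<'E'
def cents(s):
    hsv=cv2.cvtColor(s["color"],cv2.COLOR_RGB2HSV); o={}
    x0,y0,x1,y1=s.get("roi",(0,0,512,384))
    for n,lo,hi in [("orange",(3,190,110),(13,255,255)),("blue",(105,150,60),(125,255,255)),("green",(65,90,30),(90,255,200))]:
        m=cv2.inRange(hsv,lo,hi); k=np.zeros_like(m); k[y0:y1,x0:x1]=1; m=m*k
        c=max(cv2.findContours(m,cv2.RETR_EXTERNAL,cv2.CHAIN_APPROX_NONE)[0],key=cv2.contourArea)
        M=cv2.moments(c); o[n]=(M["m10"]/M["m00"],M["m01"]/M["m00"],cv2.contourArea(c),c)
    return o
E
python3 - <<'E'
from h import *
for c,roi in [("top",(210,125,370,265)),("side",(210,130,310,245))]:
    s=ctrl.snapshot(c); s["roi"]=roi; o=cents(s)
    for n,z in [("orange",.118 if c=="top" else .112),("blue",.107)]: print(c,n,np.round(o[n][:3],1),ray(s,o[n],z).round(4))
    if c=="top":
        r=cv2.minAreaRect(np.array([ray(s,p[0],.085)[:2] for p in o["green"][3]],np.float32)*1000); print(r)
E
```

```text
top orange [264.4 220.2  43. ] [0.5269 0.053  0.118 ]
top blue [328.6 188.8 120.5] [ 0.5996 -0.0939  0.107 ]
((582.6456298828125, -2.095458984375), (206.1116943359375, 284.44232177734375), 22.44591522216797)
side orange [272.8 192.5  63.5] [0.5275 0.0536 0.112 ]
side blue [268.2 148.4  55.5] [ 0.5979 -0.088   0.107 ]
```

Emit:
send_rows(deltas=[[[0,0,0],-0.07],[[0,0,0],-0.15],[[0,0,0],-0.23],[[0,0,0],-0.31],[[0,0,0],-0.39]], gripper=0)

```text
clock: 1.32
tool_pos: [0.1511, -0.6579, 0.2922]
orientation: [-180.0, 0.0, -131.8]
force: [0.2, 0.5, -0.3]
opening: 0.0596
gripper_force: 0.0
```

```bash
cat >> h.py <<'E'
HUB=np.array([.562,.0495])
def rows(cur,targets):
    """cur, targets: (x,y,z,yaw deg); shares rel. to cur"""
    a=np.radians(cur[3]); out=[]
    for t in targets:
        dx,dy,dz=np.array(t[:3])-cur[:3]
        v=np.array([dx*np.cos(a)+dy*np.sin(a),dx*np.sin(a)-dy*np.cos(a),-dz])/.8
        out.append([v.round(4).tolist(),round(-((t[3]-cur[3]+180)%360-180)/90,3)])
    return out
def line(cur,end,n):
    cur=np.array(cur,float);end=np.array(end,float); k=-(-n//5)
    pts=[cur+(end-cur)*min(1,(i+1)/n) for i in range(5*k)]
    for j in range(k):
        print(rows(cur,pts[5*j:5*j+5])); cur=pts[5*j+4]
def at(theta,back,z,r=.036,hub=None):
    h=HUB if hub is None else hub; t=np.radians(theta)
    p=h+r*np.array([np.cos(t),np.sin(t)])-back*np.array([np.sin(t),-np.cos(t)])
    return [p[0],p[1],z,theta-180]
E
python3 - <<'E'
from h import *
e=at(173,.041,.292); print(e); line([.1511,-.6579,.2922,-131.8],e,20)
E
```

```text
[np.float64(0.5212716954613015), np.float64(0.013192904145291104), 0.292, -7]
[[[-0.0467, 0.0107, 0.0], np.float64(-0.069)], [[-0.0934, 0.0214, 0.0], np.float64(-0.139)], [[-0.1401, 0.0321, 0.0], np.float64(-0.208)], [[-0.1868, 0.0428, 0.0], np.float64(-0.277)], [[-0.2334, 0.0535, 0.0001], np.float64(-0.347)]]
[[[-0.0455, -0.015, 0.0], np.float64(-0.069)], [[-0.091, -0.0301, 0.0], np.float64(-0.139)], [[-0.1365, -0.0451, 0.0], np.float64(-0.208)], [[-0.1819, -0.0601, 0.0001], np.float64(-0.277)], [[-0.2274, -0.0751, 0.0001], np.float64(-0.347)]]
[[[-0.0311, -0.0364, 0.0], np.float64(-0.069)], [[-0.0622, -0.0728, 0.0], np.float64(-0.139)], [[-0.0934, -0.1092, 0.0], np.float64(-0.208)], [[-0.1245, -0.1457, 0.0001], np.float64(-0.277)], [[-0.1556, -0.1821, 0.0001], np.float64(-0.347)]]
[[[-0.0078, -0.0473, 0.0], np.float64(-0.069)], [[-0.0155, -0.0945, 0.0], np.float64(-0.139)], [[-0.0233, -0.1418, 0.0], np.float64(-0.208)], [[-0.031, -0.1891, 0.0], np.float64(-0.277)], [[-0.0388, -0.2363, 0.0001], np.float64(-0.347)]]
```

Emit:
send_rows(deltas=[[[-0.0467,0.0107,0],-0.069],[[-0.0934,0.0214,0],-0.139],[[-0.14,0.0321,0],-0.208],[[-0.1868,0.0428,0],-0.277],[[-0.2334,0.0535,0],-0.347]])

```text
clock: 1.73
tool_pos: [0.245, -0.4891, 0.2921]
orientation: [-180.0, -0.0, -100.6]
force: [1.5, 0.1, 1.0]
opening: 0.0269
gripper_force: 0.0
```

Emit:
send_rows(deltas=[[[-0.0455,-0.015,0],-0.069],[[-0.091,-0.03,0],-0.139],[[-0.1365,-0.045,0],-0.208],[[-0.182,-0.06,0],-0.277],[[-0.2274,-0.075,0],-0.347]])

```text
clock: 2.15
tool_pos: [0.3383, -0.3217, 0.2925]
orientation: [-180.0, -0.0, -69.4]
force: [1.3, -0.2, -0.7]
opening: 0.0007
gripper_force: 0.0
```

Emit:
send_rows(deltas=[[[-0.031,-0.0364,0],-0.069],[[-0.0622,-0.0728,0],-0.139],[[-0.0934,-0.109,0],-0.208],[[-0.1245,-0.1457,0],-0.277],[[-0.1556,-0.182,0],-0.347]])

```text
clock: 2.57
tool_pos: [0.4316, -0.1541, 0.2927]
orientation: [-179.9, -0.1, -38.1]
force: [1.4, -0.4, -0.2]
opening: 0.0005
gripper_force: 0.0
```

Emit:
send_rows(deltas=[[[-0.0078,-0.0473,0],-0.069],[[-0.0155,-0.0945,0],-0.139],[[-0.0233,-0.1418,0],-0.208],[[-0.031,-0.189,0],-0.277],[[-0.0388,-0.2363,0],-0.347]])

```text
clock: 2.98
tool_pos: [0.5248, 0.0133, 0.2926]
orientation: [-180.0, -0.0, -6.9]
force: [0.6, -0.9, 0.2]
opening: 0.0005
gripper_force: 0.0
```

```bash
python3 - <<'E'
from h import *
s=ctrl.snapshot("wrist"); save(s,"w1.png",k=1.5); print((-cam(s)[1].T@cam(s)[2]).round(3))
o=ctrl.get_obs(); print(o["joint_pos"],o["tool_pos"],o["orientation"],o["opening"])
for n,z in [("dial_hub",.098),("dial_lug",.11),("set_button_top",.107)]: print(n,find(s,n,z))
c=cents(s)
for n,z in [("orange",.116),("blue",.107)]: print(n,np.round(c[n][:3],1),ray(s,c[n],z).round(4))
E
```

```text
[0.597 0.006 0.385]
[ 2.31905380e+01  6.64169689e+00 -1.77845331e+01  1.70332586e-02
 -6.54265126e+01  6.05227123e+01] [0.52828026 0.01756644 0.29226606] [-1.79941039e+02 -1.35825626e-01 -6.27975606e+00] 0.000216089553757122
dial_hub [(0.88, [215.3, 145.7], [0.5631, 0.0468, 0.098])]
dial_lug [(0.78, [214.6, 142.7], [0.5673, 0.0453, 0.11]), (0.27, [267.9, 107.3], [0.5919, -0.0049, 0.11])]
set_button_top [(0.93, [368.8, 84.3], [0.6005, -0.0926, 0.107])]Traceback (most recent call last):
  File "<stdin>", line 5, in <module>
  File "h.py", line 25, in cents
    c=max(cv2.findContours(m,cv2.RETR_EXTERNAL,cv2.CHAIN_APPROX_NONE)[0],key=cv2.contourArea)
ValueError: max() iterable argument is empty
```

View pics/w1.png

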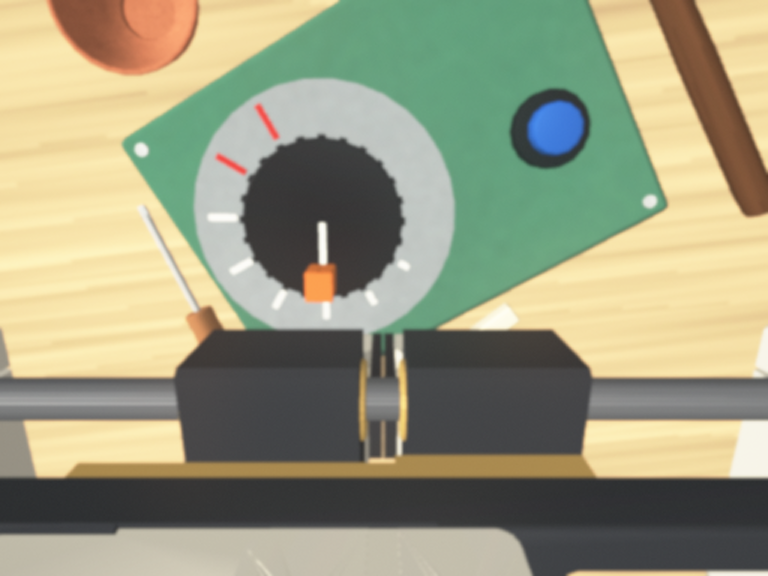

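The lug sits on the third mark from the short end, so it starts on click 2 and the target is click 6. The finger shape isn't clear from here, so I'll check it from the side camera.

```bash
python3 - <<'E'
from h import *
s=ctrl.snapshot("side"); save(s,"s1.png",crop=(180,60,380,260),k=3)
o=ctrl.get_obs(); p=o["tool_pos"]; print(p,o["orientation"],cam(s)[0])
for dz in (0,.047,.066): print((np.array(proj(s,[p[0],p[1],p[2]-dz]))-[180,60])*3)
w=ctrl.snapshot("wrist"); print(cam(w)[0], proj(w,[p[0],p[1],p[2]-.066]), proj(w,[p[0],p[1],p[2]-.03]),cam(w)[1].round(2))
E
```

```text
[0.52398497 0.01148531 0.29192266] [ 1.79982216e+02  3.78692213e-02 -7.20629057e+00] 348.87241755258
[316.16802742 188.37747888]
[311.90031354 239.96291387]
[310.28812634 259.45001649]
308.79284370473084 (np.float64(256.39385675269517), np.float64(237.59174761625184)) (np.float64(256.77115181907334), np.float64(271.6982747601703)) [[-0.12 -0.99  0.  ]
 [-0.96  0.12  0.27]
 [-0.27  0.03 -0.96]]
```

View pics/s1.png

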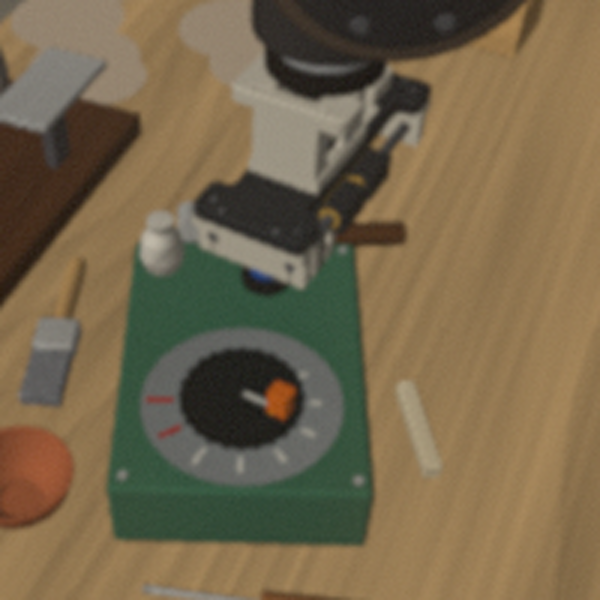

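Emit:
send_rows(deltas=[[[0,0,0.02],0],[[0,0,0.04],0],[[0,0,0.06],0],[[0,0,0.075],0],[[0,0,0.09],0]])

```text
clock: 3.7
tool_pos: [0.5236, 0.01, 0.2198]
orientation: [-180.0, -0.0, -7.3]
force: [0.7, 0.4, 0.3]
opening: 0.0
gripper_force: 0.0
```

Emit:
send_rows(deltas=[[[0,0,0.02],0],[[0,0,0.04],0],[[0,0,0.055],0],[[0,0,0.06],0],[[0,0,0.06],0]])

```text
clock: 4.12
tool_pos: [0.5235, 0.0103, 0.1716]
orientation: [180.0, 0.1, -7.3]
force: [0.8, -0.3, -0.0]
opening: 0.0003
gripper_force: 0.0
```

```bash
python3 - <<'E'
from h import *
s=ctrl.snapshot("wrist"); save(s,"w2.png",k=1.5)
for i in range(2):
    o=ctrl.get_obs(); print(np.round(o["tool_pos"],4),np.round(o["orientation"],2),np.round(o["force"],2)); ctrl.snapshot("wrist")
for z in(.098,.122): print(np.array(proj(s,[*HUB,z]))*1.5)
p=o["tool_pos"];print(np.array(proj(s,[p[0],p[1],p[2]-.066]))*1.5)
E
```

```text
[0.5241 0.0106 0.1725] [ 1.7998e+02  1.0000e-02 -7.2700e+00] [ 0.75 -0.87  0.39]
[0.5244 0.0109 0.173 ] [-1.7999e+02 -5.0000e-02 -7.2500e+00] [ 0.57 -0.35  0.03]
[265.36283951 264.25575145]
[247.03516863 281.68091442]
[382.50534458 355.56501573]
```

View pics/w2.png

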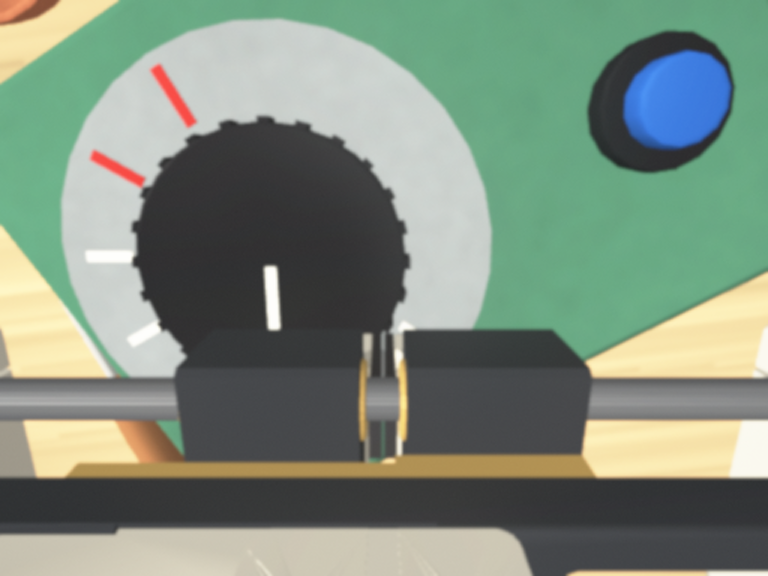

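The dial shows in the wrist view at about (272,253), with its white line pointing down to the lug behind the finger block. I can follow the dial's angle by that line. Next I plan the arc.

```bash
cat >> h.py <<'E'
HUB=np.array([.564,.048])
def path(cur,pts):
    cur=np.array(cur,float)
    for j in range(0,len(pts),5):
        print([[ [float(x) for x in v],float(t)] for v,t in rows(cur,pts[j:j+5])]); cur=np.array(pts[j+4],float)
    print("end",cur.round(4).tolist())
E
python3 - <<'E'
from h import *
pts=[at(174.5,b,.172) for b in (.039,.036,.033,.031,.029)]+[at(174.5-3*(i+1),.029,.172) for i in range(15)]
path([.5242,.0107,.1727,-7.27],pts)
E
```

```text
[[[-0.0, -0.0024, 0.0009], -0.02], [[-0.0001, -0.0062, 0.0009], -0.02], [[-0.0003, -0.0099, 0.0009], -0.02], [[-0.0003, -0.0124, 0.0009], -0.02], [[-0.0004, -0.0149, 0.0009], -0.02]]
[[[-0.0018, -0.0024, -0.0], 0.033], [[-0.0035, -0.0049, -0.0], 0.067], [[-0.0051, -0.0075, -0.0], 0.1], [[-0.0066, -0.0101, -0.0], 0.133], [[-0.0078, -0.0129, -0.0], 0.167]]
[[[-0.0018, -0.0024, -0.0], 0.033], [[-0.0035, -0.0049, -0.0], 0.067], [[-0.0051, -0.0075, -0.0], 0.1], [[-0.0066, -0.0101, -0.0], 0.133], [[-0.0078, -0.0129, -0.0], 0.167]]
[[[-0.0018, -0.0024, -0.0], 0.033], [[-0.0035, -0.0049, -0.0], 0.067], [[-0.0051, -0.0075, -0.0], 0.1], [[-0.0066, -0.0101, -0.0], 0.133], [[-0.0078, -0.0129, -0.0], 0.167]]
end [0.5187, 0.0573, 0.172, -50.5]
```

Emit:
send_rows(deltas=[[[0,-0.0024,0.0005],-0.02],[[-0.0001,-0.0062,0.0005],-0.02],[[-0.0003,-0.01,0.0005],-0.02],[[-0.0003,-0.0124,0.0005],-0.02],[[-0.0004,-0.015,0.0005],-0.02]])

```text
clock: 4.68
tool_pos: [0.5256, 0.0237, 0.1721]
orientation: [-180.0, -0.0, -5.4]
force: [-0.3, -1.3, -0.0]
opening: 0.0004
gripper_force: 0.0
```

Emit:
send_rows(deltas=[[[-0.0018,-0.0024,0],0.033],[[-0.0035,-0.0049,0],0.067],[[-0.0051,-0.0075,0],0.1],[[-0.0066,-0.0101,0],0.133],[[-0.0078,-0.0129,0],0.167]])

```text
clock: 5.1
tool_pos: [0.5202, 0.0342, 0.1719]
orientation: [180.0, -0.0, -20.6]
force: [0.7, -1.6, 0.3]
opening: 0.0002
gripper_force: 0.7
```

Emit:
send_rows(deltas=[[[-0.0018,-0.0024,0],0.033],[[-0.0035,-0.0049,0],0.067],[[-0.0051,-0.0075,0],0.1],[[-0.0066,-0.0101,0],0.133],[[-0.0078,-0.0129,0],0.167]])

```text
clock: 5.52
tool_pos: [0.5179, 0.0463, 0.1718]
orientation: [-180.0, -0.0, -35.6]
force: [0.4, -0.2, -0.2]
opening: 0.0008
gripper_force: 0.0
```

```bash
cat >> h.py <<'E'
def lineang():
    s=ctrl.snapshot("wrist"); h,S,V=cv2.split(cv2.cvtColor(s["color"],cv2.COLOR_RGB2HSV))
    f,R,t=cam(s); u=np.array(proj(s,[*HUB,.098]))
    m=((V>140)&(S<60)).astype(np.uint8)
    n,l,st,c=cv2.connectedComponentsWithStats(m); res=[]
    for i in range(1,n):
        if not 20<st[i,4]<600: continue
        ys,xs=np.nonzero(l==i); P=np.array([ray(s,(x,y),.098)[:2] for x,y in zip(xs,ys)])
        d=P.mean(0)-HUB
        if np.hypot(*d)>.035: continue
        w,v=np.linalg.eigh(np.cov(P.T)); e=v[:,1]*np.sign(v[:,1]@d)
        res.append((round(np.degrees(np.arctan2(e[1],e[0])),1),np.round(P.mean(0),4).tolist(),int(st[i,4])))
    o=ctrl.get_obs(); print(res,np.round(o["tool_pos"],4),np.round(o["orientation"],2),np.round(o["force"],1),o["clock"])
    return s
E
python3 - <<'E'
from h import *
s=lineang(); save(s,"w3.png",k=1.5)
E
```

```text
[(np.float64(141.8), [0.5513, 0.0564], 417)] [0.518  0.0466 0.1719] [-179.99   -0.    -35.83] [ 0.4  1.3 -0.3] 5.5667
```

View pics/w3.png

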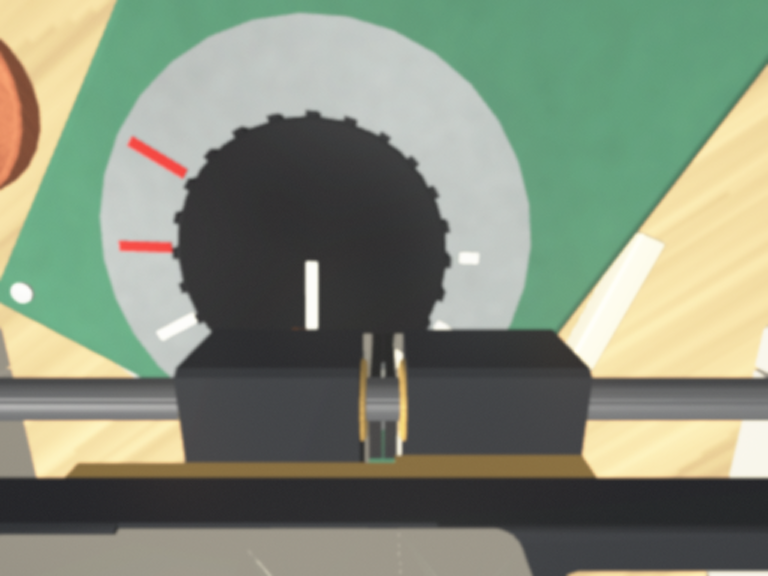

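The dial has moved one click: the line is at about 142°, from about 173° before. I'll carry on along the arc.

Emit:
send_rows(deltas=[[[-0.0018,-0.0024,0],0.033],[[-0.0035,-0.0049,0],0.067],[[-0.0051,-0.0075,0],0.1],[[-0.0066,-0.0101,0],0.133],[[-0.0078,-0.0129,0],0.167]])

```text
clock: 5.98
tool_pos: [0.5185, 0.0578, 0.1717]
orientation: [179.9, -0.0, -50.6]
force: [-0.6, -1.7, 1.3]
opening: 0.0002
gripper_force: 0.8
```

```bash
python3 -c "
from h import *
lineang()"
```

```text
[(np.float64(133.3), [0.5526, 0.058], 420)] [0.5187 0.0581 0.1717] [179.95  -0.   -50.79] [-0.1 -1.4  0.5] 6.0333
```

Emit:
send_rows(deltas=[[[-0.0018,-0.0024,0],0.033],[[-0.0035,-0.0049,0],0.067],[[-0.0051,-0.0075,0],0.1],[[-0.0066,-0.0101,0],0.133],[[-0.0078,-0.0129,0],0.167]])

```text
clock: 6.45
tool_pos: [0.5229, 0.0697, 0.1718]
orientation: [-180.0, 0.0, -65.5]
force: [0.2, -0.1, 0.1]
opening: 0.0008
gripper_force: 0.0
```

```bash
python3 -c "
from h import *
lineang()"
```

```text
[(np.float64(112.1), [0.557, 0.0608], 411)] [0.5232 0.07   0.1718] [-179.97    0.    -65.74] [ 0.4  0.9 -0.5] 6.5
```

Emit:
send_rows(deltas=[[[-0.0018,-0.0024,0],0.033],[[-0.0035,-0.0049,0],0.067],[[-0.0051,-0.0075,0],0.1],[[-0.0066,-0.0101,0],0.133],[[-0.0078,-0.0129,0],0.167]])

```text
clock: 6.92
tool_pos: [0.5289, 0.079, 0.1715]
orientation: [179.9, -0.0, -80.5]
force: [-2.0, -1.1, 1.0]
opening: 0.0005
gripper_force: 0.9
```

```bash
python3 -c "
from h import *
lineang()
for a in (84.5,): print(at(a,.029,.172))"
```

```text
[(np.float64(104.2), [0.5588, 0.0613], 421)] [0.5294 0.0794 0.1716] [ 1.7994e+02 -2.0000e-02 -8.0740e+01] [-1.4 -1.   0.3] 6.9667
[np.float64(0.5385839573380798), np.float64(0.08661378996430492), 0.172, -95.5]
```

Emit:
send_rows(deltas=[[[-0.0018,-0.0024,0],0.033],[[-0.0035,-0.0049,0],0.067],[[-0.0051,-0.0075,0],0.1],[[-0.0066,-0.0101,0],0.133],[[-0.0078,-0.0129,0],0.167]])

```text
clock: 7.38
tool_pos: [0.5389, 0.0874, 0.1718]
orientation: [-180.0, 0.0, -95.5]
force: [-0.5, -0.8, -0.2]
opening: 0.0001
gripper_force: 0.0
```

```bash
python3 -c "
from h import *
lineang()"
```

```text
[(np.float64(82.2), [0.564, 0.0617], 412)] [0.5393 0.0876 0.1719] [-1.7997e+02  2.0000e-02 -9.5710e+01] [1.4 0.5 0.6] 7.4333
```

Emit:
send_rows(deltas=[[[-0.0018,-0.0024,0],0.033],[[-0.0035,-0.0049,0],0.067],[[-0.0051,-0.0075,0],0.1],[[-0.0066,-0.0101,0],0.133],[[-0.0078,-0.0129,0],0.167]])

```text
clock: 7.85
tool_pos: [0.5491, 0.0924, 0.1716]
orientation: [179.9, -0.0, -110.5]
force: [-2.4, -0.4, 1.6]
opening: 0.0006
gripper_force: 1.0
```

```bash
python3 -c "
from h import *
lineang()"
```

```text
[(np.float64(75.3), [0.5658, 0.0613], 417)] [0.5496 0.0925 0.1716] [ 1.7996e+02 -3.0000e-02 -1.1072e+02] [-0.6 -0.5  0.5] 7.9
```

Emit:
send_rows(deltas=[[[-0.0018,-0.0024,0],0.033],[[-0.0035,-0.0049,0],0.067],[[-0.0051,-0.0075,0],0.1],[[-0.0066,-0.0101,0],0.133],[[-0.0066,-0.0101,0],0.133]])

```text
clock: 8.32
tool_pos: [0.5595, 0.0947, 0.1718]
orientation: [-180.0, 0.0, -122.5]
force: [0.4, -0.8, 0.1]
opening: 0.0004
gripper_force: 0.0
```

```bash
python3 -c "
from h import *
lineang()"
```

```text
[(np.float64(52.4), [0.5706, 0.0588], 422)] [0.5592 0.0946 0.1718] [-1.7999e+02  1.0000e-02 -1.2233e+02] [ 0.3 -0.8  0.1] 8.3667
```

The line reads 52.4°, so the dial is on click 6, four clicks on. Now I'll back off and lift.

Emit:
send_rows(deltas=[[[0,0.005,0],0],[[0,0.0125,0],0],[[0,0.0125,-0.02],0],[[0,0.0125,-0.05],0],[[0,0.0125,-0.08],0]])

```text
clock: 8.78
tool_pos: [0.5496, 0.1, 0.2359]
orientation: [179.9, -0.1, -122.4]
force: [0.9, -0.2, 0.5]
opening: 0.0005
gripper_force: 0.0
```

```bash
python3 - <<'E'
from h import *
lineang()
s=lineang(); print(find(s,"set_button_top",.107))
o=ctrl.get_obs(); c=[*o["tool_pos"],o["orientation"][2]]
e=[.600,-.0925,c[2],c[3]]
path(c,[np.array(c)+(np.array(e)-c)*min(1,k/6) for k in range(1,11)])
E
```

```text
[(np.float64(52.4), [0.5706, 0.0589], 251)] [0.552  0.1007 0.2417] [-179.76    0.25 -122.38] [3.  2.3 5.9] 8.8333
[(np.float64(52.5), [0.5704, 0.0586], 245)] [0.552  0.1009 0.24  ] [-179.76    0.31 -122.4 ] [ 0.1 -0.4 -0. ] 8.8833
[(0.96, [41.3, 7.4], [0.6001, -0.0851, 0.107]), (0.34, [209.6, 144.9], [0.5579, 0.0479, 0.107])]
[[[0.0285, -0.0302, -0.0], -0.0], [[0.057, -0.0604, -0.0], -0.0], [[0.0855, -0.0906, -0.0], -0.0], [[0.1139, -0.1208, -0.0], -0.0], [[0.1424, -0.151, -0.0], -0.0]]
[[[0.0285, -0.0302, -0.0], -0.0], [[0.0285, -0.0302, -0.0], -0.0], [[0.0285, -0.0302, -0.0], -0.0], [[0.0285, -0.0302, -0.0], -0.0], [[0.0285, -0.0302, -0.0], -0.0]]
end [0.6, -0.0925, 0.2379, -122.444]
```

Emit:
send_rows(deltas=[[[0.0285,-0.0302,0],0],[[0.057,-0.0604,0],0],[[0.0855,-0.0906,0],0],[[0.114,-0.1208,0],0],[[0.1424,-0.151,0],0]])

```text
clock: 9.35
tool_pos: [0.5905, -0.0622, 0.2349]
orientation: [179.9, -0.0, -122.5]
force: [1.0, 0.4, 0.1]
opening: 0.0004
gripper_force: 0.0
```

Emit:
send_rows(deltas=[[[0,0,0],0],[[0,0,0],0],[[0,0,0],0],[[0,0,0],0],[[0,0,0],0]])

```text
clock: 9.77
tool_pos: [0.5909, -0.06, 0.2356]
orientation: [180.0, 0.0, -122.5]
force: [0.3, 0.4, 0.0]
opening: 0.0005
gripper_force: 0.0
```

```bash
python3 - <<'E'
from h import *
s=ctrl.snapshot("wrist"); save(s,"w4.png",k=1.5); print(find(s,"set_button_top",.107))
t=ctrl.snapshot("side"); print(find(t,"set_button_top",.107))
o=ctrl.get_obs(); c=[*o["tool_pos"],o["orientation"][2]]; print(np.round(c,4),o["force"])
e=[.600,-.0925,.18,c[3]]; path(c,[e]*5)
E
```

```text
[(0.76, [219.7, 167.7], [0.598, -0.0955, 0.107]), (0.35, [399.2, 95.3], [0.4658, -0.0714, 0.107])]
[(0.48, [267.1, 148.7], [0.6, -0.0859, 0.107])]
[ 5.911000e-01 -6.030000e-02  2.359000e-01 -1.225062e+02] [0.11741239 0.10453963 1.17266078]
[[[0.0279, -0.031, 0.0698], -0.0], [[0.0279, -0.031, 0.0698], -0.0], [[0.0279, -0.031, 0.0698], -0.0], [[0.0279, -0.031, 0.0698], -0.0], [[0.0279, -0.031, 0.0698], -0.0]]
end [0.6, -0.0925, 0.18, -122.5062]
```

View pics/w4.png

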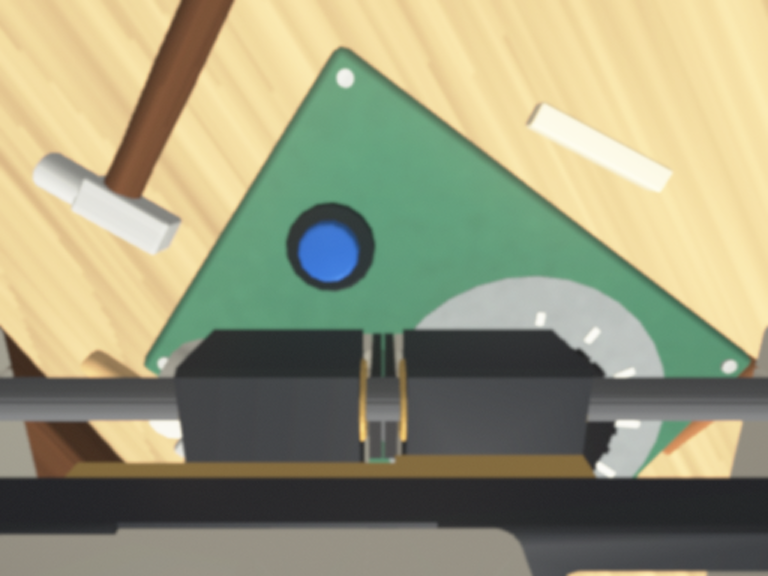

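The button is in clear view at (329,251), which puts it at about (0.599, -0.094). I'll move over it, lower, and press.

Emit:
send_rows(deltas=[[[0.015,-0.015,0],0],[[0.03,-0.031,0],0],[[0.03,-0.031,0.025],0],[[0.03,-0.031,0.05],0],[[0.03,-0.031,0.069],0]])

```text
clock: 10.38
tool_pos: [0.5988, -0.0946, 0.1794]
orientation: [180.0, 0.0, -122.6]
force: [-0.3, -0.3, 0.3]
opening: 0.0004
gripper_force: 0.0
```

Emit:
send_rows(deltas=[[[0,0,0.003],0],[[0,0,0.006],0],[[0,0,0.008],0],[[0,0,0.01],0],[[0,0,0.01],0]])

```text
clock: 10.8
tool_pos: [0.5995, -0.0945, 0.1733]
orientation: [-179.9, 0.0, -122.6]
force: [0.2, 1.0, 0.2]
opening: -0.0001
gripper_force: 0.0
```

Emit:
send_rows(deltas=[[[0,0,0.001],0],[[0,0,0.002],0],[[0,0,0.003],0],[[0,0,0.004],0],[[0,0,0.004],0]])

```text
clock: 11.22
tool_pos: [0.5995, -0.0946, 0.1697]
orientation: [-179.9, 0.0, -122.6]
force: [0.5, 1.0, 2.5]
opening: 0.0004
gripper_force: 1.6
```

Emit:
send_rows(deltas=[[[0,0,0.001],0],[[0,0,0.002],0],[[0,0,0.003],0],[[0,0,0.004],0],[[0,0,0.004],0]])

```text
clock: 11.63
tool_pos: [0.5996, -0.0945, 0.1669]
orientation: [-179.9, 0.0, -122.6]
force: [-0.6, 1.6, 8.0]
opening: 0.0003
gripper_force: 3.8
```

Emit:
send_rows(deltas=[[[0,0,0.001],0],[[0,0,0.002],0],[[0,0,0.0025],0],[[0,0,0.0025],0],[[0,0,0.0025],0]])

```text
clock: 12.05
tool_pos: [0.5996, -0.0946, 0.1666]
orientation: [-179.9, 0.0, -122.5]
force: [-5.8, 3.9, 20.9]
opening: 0.0008
gripper_force: 10.4
```

The tool went 2 mm further in command but barely moved, and the force rose to 21 N, so the button is bottomed. Releasing.

Emit:
send_rows(deltas=[[[0,0,-0.005],0],[[0,0,-0.012],0],[[0,0,-0.025],0],[[0,0,-0.05],0],[[0,0,-0.09],0]])

```text
clock: 12.47
tool_pos: [0.5969, -0.0948, 0.2338]
orientation: [179.6, -0.2, -122.6]
force: [-0.3, 0.7, -0.3]
opening: 0.0006
gripper_force: 0.0
```

Emit:
send_rows(deltas=[[[-0.03,0.03,-0.03],0],[[-0.06,0.06,-0.06],0],[[-0.06,0.06,-0.08],0],[[-0.06,0.06,-0.08],0],[[-0.06,0.06,-0.08],0]])

```text
clock: 12.88
tool_pos: [0.5843, -0.028, 0.3011]
orientation: [-180.0, 0.1, -122.5]
force: [-0.4, 0.2, -0.1]
opening: 0.0006
gripper_force: 0.0
```

```bash
python3 - <<'E'
from h import *
s=ctrl.snapshot("side"); save(s,"s2.png",crop=(180,100,340,260),k=3.5); o=ctrl.get_obs(); print(o["tool_pos"],o["force"],o["clock"])
E
```

```text
[ 0.58394257 -0.02840574  0.29987817] [-1.06789283  0.16397204 -0.54398485] 12.9333
```

View pics/s2.png

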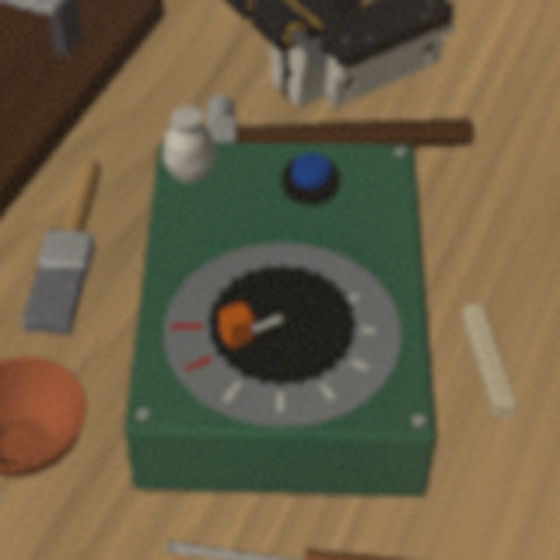

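The white line points at the first red mark (198,363), which is click 6. The button is back up and the vase and other things are where they were.

```bash
python3 -c "
from plant import ctrl
print(ctrl.close_job())"
```

```text
the job is handed in; nothing more can be done
None
```

The dial is four clicks clockwise (click 2 to click 6), and the blue button was then pressed fully down and released; the job was handed in with the arm clear and nothing else visibly moved.

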